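# Feel out the full tin and shut it in the display case

## Task

Of the three identical green tins one is full and heavy, the other two are empty dummies: feel by pushing which is the full one. Slide that tin, without lifting or tipping it, through the open front of the wooden display case until it rests against the back wall, and then fold the case's cover down until it is fully shut. Never put an empty tin in the case; leave the empties upright on the table, clear of the case, and do not disturb the bowl or the spoon.

Things in the scene. Friction and masses are not known exactly. Their poses are not given: they have to be found in the camera images.
- tin_1: One of three outwardly identical flat round tins: green body 78 mm across, brass-coloured lid band 80 mm across, lid fixed on, 44 mm tall. One weighs about 0.8 kg, the others 0.1 to 0.15 kg; which is which changes from start to start. Too wide to grasp well: push it low on its side. Origin at the centre of its underside, z up.
- tin_2: One of three outwardly identical flat round tins: green body 78 mm across, brass-coloured lid band 80 mm across, lid fixed on, 44 mm tall. One weighs about 0.8 kg, the others 0.1 to 0.15 kg; which is which changes from start to start. Too wide to grasp well: push it low on its side. Origin at the centre of its underside, z up.
- tin_3: One of three outwardly identical flat round tins: green body 78 mm across, brass-coloured lid band 80 mm across, lid fixed on, 44 mm tall. One weighs about 0.8 kg, the others 0.1 to 0.15 kg; which is which changes from start to start. Too wide to grasp well: push it low on its side. Origin at the centre of its underside, z up.
- case: Wooden display case fixed to the table: side walls and back wall 8 mm thick, 56 mm high, front open. Outside 100 mm (x) by 120 mm (y); inside 104 mm wide, 92 mm deep. Origin on the table at the middle of its outline; x axis points from the open front (x = -50 mm) to the back wall (inner face at x = +42 mm), z up.
- case_seat (a point): Point inside the case, at table height, above which the centre of a tin lies when it touches the back wall midway between the side walls (case x = +2 mm, y = 0).
- floor_pad (a joint): Depth in m to which the case's black sprung floor (100 mm wide) is pressed: 0 = up, top 5 mm above the table; 0.003 = fully down, as under the full tin; an empty tin presses it under 0.0007. A shallow ramp of the same width leads up to it from the table, from case x = -72 mm to -47 mm.
- cover_hinge (a point): Middle of the cover's hinge line on the top outer edge of the case's back wall (case x = +50 mm), 56 mm above the table; the line runs along the case's y axis.
- cover (a joint): Angle in rad of the case's wooden cover (104 mm from hinge to free edge, 120 mm wide, 8 mm thick, dark inlay): 0 = shut, lying over the case, top face 64 mm above the table; 1.57 = standing upright over the back wall. It starts near upright. The hinge is stiff: the cover stays where it is left; about 1.5 N at the free edge moves it.
- cover_edge (a point): Middle of the cover's free edge, 104 mm from the hinge line.
- bowl: White bowl with a gold rim, 146 mm across, 71 mm tall; origin at the centre of its underside. A bystander.
- spoon: Spoon with a gold handle lying on the table, 203 mm long, 16 mm tall; origin under its middle. A bystander.
Mind the look-alikes: they are no part of the job. Leave any blue or red look-alike of the tin_1 alone.

How it is judged:
On the way, in this order (a step that is already met when the one before it is completed fails the run):
1. the full tin stands in the case against its back wall, the floor pressed down, while the cover is still up (((x of tin_1 in the frame of case between -0.004 and 0.006 m and y of tin_1 in the frame of case between -0.016 and 0.016 m and height (world z) of tin_1 between -0.01 and 0.008 m and angle between tin_1's own z axis and vertical below 0.1 rad) or (x of tin_2 in the frame of case between -0.004 and 0.006 m and y of tin_2 in the frame of case between -0.016 and 0.016 m and height (world z) of tin_2 between -0.01 and 0.008 m and angle between tin_2's own z axis and vertical below 0.1 rad) or (x of tin_3 in the frame of case between -0.004 and 0.006 m and y of tin_3 in the frame of case between -0.016 and 0.016 m and height (world z) of tin_3 between -0.01 and 0.008 m and angle between tin_3's own z axis and vertical below 0.1 rad)) and value of joint floor_pad above 0.002 m and value of joint cover above 0.8 rad), for 0.2 s.
2. the cover is folded shut over it (((x of tin_1 in the frame of case between -0.004 and 0.006 m and y of tin_1 in the frame of case between -0.016 and 0.016 m and height (world z) of tin_1 between -0.01 and 0.008 m and angle between tin_1's own z axis and vertical below 0.1 rad) or (x of tin_2 in the frame of case between -0.004 and 0.006 m and y of tin_2 in the frame of case between -0.016 and 0.016 m and height (world z) of tin_2 between -0.01 and 0.008 m and angle between tin_2's own z axis and vertical below 0.1 rad) or (x of tin_3 in the frame of case between -0.004 and 0.006 m and y of tin_3 in the frame of case between -0.016 and 0.016 m and height (world z) of tin_3 between -0.01 and 0.008 m and angle between tin_3's own z axis and vertical below 0.1 rad)) and value of joint floor_pad above 0.002 m and value of joint cover below 0.06 rad), for 0.2 s.
At the end, for the whole second after the job is handed in: The full tin stands upright and still in the case, within 6 mm of its back wall, pressing the floor down; the cover is shut (within 0.06 rad); both empty tins stand upright on the table, their centres more than 80 mm from the seat in the case (((x of tin_1 in the frame of case between -0.004 and 0.006 m and y of tin_1 in the frame of case between -0.016 and 0.016 m and height (world z) of tin_1 between -0.01 and 0.008 m and angle between tin_1's own z axis and vertical below 0.1 rad and linear speed of tin_1 below 0.02 m/s and horizontal distance between each of tin_2, tin_3 and case_seat above 0.08 m and height (world z) of tin_2 between -0.01 and 0.012 m and angle between each of tin_2, tin_3's own z axis and vertical below 0.15 rad and height (world z) of tin_3 between -0.01 and 0.012 m) or (x of tin_2 in the frame of case between -0.004 and 0.006 m and y of tin_2 in the frame of case between -0.016 and 0.016 m and height (world z) of tin_2 between -0.01 and 0.008 m and angle between tin_2's own z axis and vertical below 0.1 rad and linear speed of tin_2 below 0.02 m/s and horizontal distance between each of tin_1, tin_3 and case_seat above 0.08 m and height (world z) of tin_1 between -0.01 and 0.012 m and angle between each of tin_1, tin_3's own z axis and vertical below 0.15 rad and height (world z) of tin_3 between -0.01 and 0.012 m) or (x of tin_3 in the frame of case between -0.004 and 0.006 m and y of tin_3 in the frame of case between -0.016 and 0.016 m and height (world z) of tin_3 between -0.01 and 0.008 m and angle between tin_3's own z axis and vertical below 0.1 rad and linear speed of tin_3 below 0.02 m/s and horizontal distance between each of tin_1, tin_2 and case_seat above 0.08 m and height (world z) of tin_1 between -0.01 and 0.012 m and angle between each of tin_1, tin_2's own z axis and vertical below 0.15 rad and height (world z) of tin_2 between -0.01 and 0.012 m)) and value of joint floor_pad above 0.002 m and value of joint cover below 0.06 rad); the robot touches nothing.
It fails at once if an empty tin is pushed right into the case ((x of tin_1 in the frame of case between -0.012 and 0.02 m and y of tin_1 in the frame of case between -0.03 and 0.03 m and value of joint floor_pad below 0.0008 m) or (x of tin_2 in the frame of case between -0.012 and 0.02 m and y of tin_2 in the frame of case between -0.03 and 0.03 m and value of joint floor_pad below 0.0008 m) or (x of tin_3 in the frame of case between -0.012 and 0.02 m and y of tin_3 in the frame of case between -0.03 and 0.03 m and value of joint floor_pad below 0.0008 m)).
It fails at once if a tin is lifted more than 15 mm off the table (height (world z) of any of tin_1, tin_2, tin_3 above 0.015 m).
It fails at once if a tin is tipped by more than 0.35 rad (angle between any of tin_1, tin_2, tin_3's own z axis and vertical above 0.35 rad).
It fails at once if the bowl or the spoon is moved more than 30 mm (distance of any of bowl, spoon from where it was at the start of the episode above 0.03 m).
It also fails if it takes over 72 s, if anything falls off the work surface, if the arm or the gripper's body presses on something with over 40 N, if the wrist force passes 120 N, or if a joint passes its speed limit or range.

## Robot

A 6-joint arm with a two-finger parallel gripper is mounted at the origin on the work surface; the furniture and walls round the work are solid. World frame = base frame: x ahead of the robot, y to its left, z up, the work surface at z = 0. Lengths are in m, angles in rad, forces in N, time in s.
With the tool pointing down it reaches from about 0.35 to 0.85 m from the base axis. Payload 8.1 kg.
Tool frame: the origin (TCP) lies midway between the tips of the shut fingers; the grasp point (between the pads) lies 19 mm behind it; z points along the fingers, y is the line along which they close (so a half turn about z gives the same grasp; the last joint's range is limited). The gripper opens to 93 mm and grips with 3 to 60 N. Pads are 15 mm wide; open, the fingers measure 128 mm over their backs; the gripper's body (75 mm by 188 mm) begins 65 mm behind the grasp point.
Start: joints at [-1.328, 0.13, 1.488, -0, 1.523, -0.085], TCP at [0.193, -0.568, 0.219] pointing down, gripper open.
Joint ranges: [-2.96, 2.96], [-0.89, 2.26], [0.02, 2.5], [-1.34, 4.48], [0, 2.73], [-2.66, 2.66]. Speed limits (rad/s): [2.39, 2.39, 2.79, 3.14, 3.14, 3.14].

## Interface

Orientations are given as a unit quaternion [w, x, y, z].
In Python, from cell import r, inverse_kinematics, cams, read_time_s, read_joint_pos, read_dq, read_tau, read_tool_pos, read_tool_rot, read_contact_force, read_ft_torque, read_width, read_gripper_force gives the robot as it stands. Calls block until the motion is done:
- r.movep(position, orientation): joint-space move of the TCP to a pose.
- r.move_l(position, rate=0.15, attitude=None, stop_force=None): straight line of the TCP; attitude=None keeps the orientation; rate is the mean speed in m/s. With stop_force (N) it stops when the force on the tool has changed by that much, and returns True; else False.
- r.goto_joints(angles): joint-space move.
- r.command_gripper(opening, newtons=None): finger opening in m; newtons is the grip in N (None keeps the last); returns when the fingers have stopped.
- r.wait(seconds).
- inverse_kinematics(position, orientation): joint angles nearest the present ones, or None.
- cams.snapshot(name): name is "scene" or "top" or "wrist"; returns the picture (480x640x3 uint8, red, green, blue); there is no depth.
- cams.calibration(name): a dict with "vfov" (degrees; the focal length in pixels is half the picture's height over the tangent of half this angle, whatever the lens; pixels are square), "cx", "cy" (the principal point, pixels), "rvec" (rotation vector, rad) and "tvec" (3), from world to camera coordinates, as OpenCV has them; the wrist camera has in their place "tool_from_camera" (4x4, takes a point from camera to tool coordinates, whose origin is the TCP and whose axes are the flange's). Camera axes: x right, y down, z forward; pixel columns grow to the right and rows downward; lengths in m; the calibration is good to about 2 mm. A picture is of the moment at which its call begins: read the wrist's pose just before it. calibration takes no time and is no camera call.
A pose or a line that the arm cannot do raises r.PlanningError and nothing moves.
- r.job_done(): hands the job in; it is judged then, once.
Readings, each from a call of its own:
- read_time_s(): time.
- read_joint_pos(): joint angles.
- read_dq(): joint speeds.
- read_tau(): joint torques, N m.
- read_tool_pos(): TCP position.
- read_tool_rot(): TCP orientation.
- read_contact_force(): force on the tool from outside, world axes, zero at the start.
- read_ft_torque(): the same for the moment, N m.
- read_width(): finger opening in m.
- read_gripper_force(): force on a finger pad.
Only numpy, scipy, OpenCV 4.12 (cv2) and the standard library are available. Lean on these libraries where they do the work, as an engineer would, in place of code of your own. Each camera call takes 0.05 s, during which the arm holds its last target. There are 200 camera calls.

## Working session

There is one attempt and no reset: what is moved stays moved. The work goes in short steps, each a Python script; the robot and the scene stay as the last script left them, time stands still between calls to the robot, and variables do not carry over. Pictures are saved under pics/ and viewed, at most 10 in all, crops included, and the job is handed in when it is done.

```bash
mkdir -p pics
python3 - <<'E'
from cell import *
import cv2
for n in("scene","top"):
    cv2.imwrite(f"pics/{n}0.png",cams.snapshot(n)[:,:,::-1]); print(n,cams.calibration(n))
print(cams.calibration("wrist"),read_time_s(),read_tool_rot(),read_contact_force())
E
```

```text
scene {'vfov': 46.30745634171957, 'cx': 329.2514134766165, 'cy': 246.50209234057712, 'rvec': array([ 0.8833052 , -2.26615566,  1.35984194]), 'tvec': array([0.41427387, 0.2208777 , 1.13617121])}
top {'vfov': 47.43105824860219, 'cx': 320.7843704165944, 'cy': 240.30519496517184, 'rvec': array([ 2.21559952, -2.15467314,  0.13253998]), 'tvec': array([5.84260420e-04, 5.31194205e-01, 1.18257803e+00])}
{'vfov': 60.7146507762063, 'cx': 319.4807638605498, 'cy': 244.05502983507148, 'tool_from_camera': array([[ 4.07990263e-04, -9.52983420e-01, -3.03022168e-01,
         8.42769880e-02],
       [ 9.99999895e-01,  3.25791050e-04,  3.21813916e-04,
        -3.63503365e-04],
       [-2.07961416e-04, -3.03022268e-01,  9.52983453e-01,
        -1.66858856e-01],
       [ 0.00000000e+00,  0.00000000e+00,  0.00000000e+00,
         1.00000000e+00]])} 0.1 [-8.46233851e-04  9.86598787e-01  1.63162846e-01 -5.46959888e-05] [ 0.10807588 -0.47303849  0.13561739]
```

View pics/top0.png

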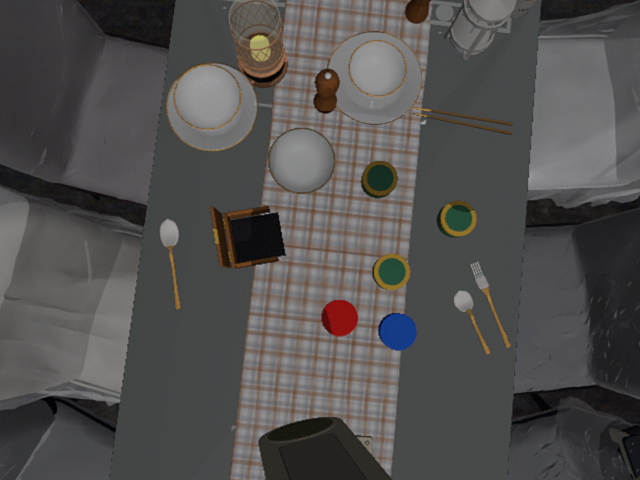

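View pics/scene0.png

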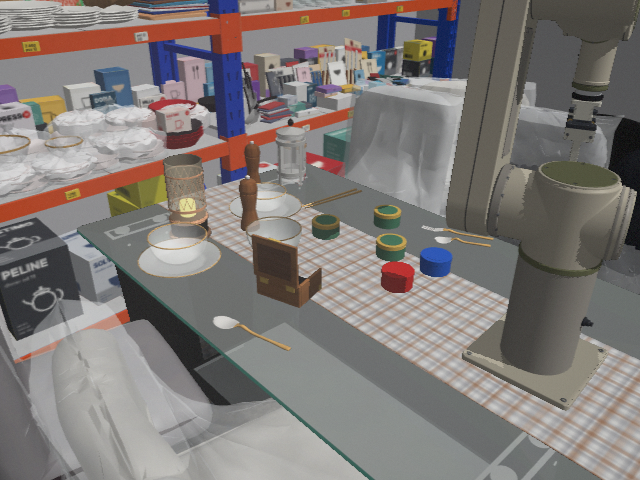

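Candidates: green tins at top-view (379,179), (458,219) and (392,271). The look-alikes are red (340,318) and blue (398,332). The case is at (250,238) and opens to the right (world −y), with its cover at (217,238). The bowl is at (302,160), and the spoons are at (172,262) and (472,320).

```bash
cat > h.py <<'E'
import numpy as np, cv2
from cell import *
def K(c): 
    f=240/np.tan(np.radians(c["vfov"]/2)); return f
def ray(n,uv,z,pose=None):
    c=cams.calibration(n); f=K(c)
    d=np.array([(uv[0]-c["cx"])/f,(uv[1]-c["cy"])/f,1.])
    if n=="wrist":
        T=c["tool_from_camera"]; p,R=pose
        R2=R@T[:3,:3]; o=p+R@T[:3,3]; d=R2@d
    else:
        R=cv2.Rodrigues(c["rvec"])[0]; o=-R.T@c["tvec"]; d=R.T@d
    return o+d*(z-o[2])/d[2]
def rot(q=None):
    from scipy.spatial.transform import Rotation as S
    q=read_tool_rot() if q is None else q
    return S.from_quat([q[1],q[2],q[3],q[0]]).as_matrix()
def tins(img):
    """lid-band ellipse centres in the picture"""
    hsv=cv2.cvtColor(img,cv2.COLOR_RGB2HSV)
    m=cv2.inRange(hsv,(65,90,20),(95,255,255))
    m=cv2.morphologyEx(m,cv2.MORPH_OPEN,np.ones((3,3),np.uint8))
    out=[]
    for c in cv2.findContours(m,cv2.RETR_EXTERNAL,cv2.CHAIN_APPROX_NONE)[0]:
        if cv2.contourArea(c)>200:
            x,y,w,h=cv2.boundingRect(c); out.append((x+w/2,y+h/2,w,h,cv2.minEnclosingCircle(c)))
    return out
def quat(yaw):  # tool down; tool y axis (closing line) at given world yaw
    from scipy.spatial.transform import Rotation as S
    y=np.array([np.cos(yaw),np.sin(yaw),0]); z=np.array([0,0,-1.]); x=np.cross(y,z)
    q=S.from_matrix(np.c_[x,y,z]).as_quat(); return np.array([q[3],q[0],q[1],q[2]])
E
python3 - <<'E'
from h import *
i=cv2.cvtColor(cv2.imread("pics/top0.png"),cv2.COLOR_BGR2RGB)
for t in tins(i): print(np.round(t[:4],1),t[4],ray("top",t[4][0],.044).round(4))
for n,uv,z in[("bowl",(302,160),.07),("spoon",(172,262),0),("spoon2",(472,322),0),("red",(340,318),.04),("blue",(398,332),.04)]: print(n,ray("top",uv,z).round(3))
c=i[190:290,190:310]; cv2.imwrite("pics/c1.png",cv2.resize(c,None,fx=6,fy=6,interpolation=cv2.INTER_CUBIC)[:,:,::-1])
E
```

```text
[392.  271.5  26.   25. ] ((391.75, 271.25), 12.966403007507324) [ 0.4662 -0.14    0.044 ]
[459. 218.  26.  26.] ((458.399169921875, 217.5167999267578), 12.831497192382812) [ 0.5883 -0.2855  0.044 ]
[380.5 177.5  25.   25. ] ((379.8642883300781, 177.34596252441406), 12.673990249633789) [ 0.6725 -0.1108  0.044 ]
bowl [0.699 0.062 0.07 ]
spoon [0.475 0.345 0.   ]
spoon2 [ 0.359 -0.329  0.   ]
red [ 0.363 -0.03   0.04 ]
blue [ 0.336 -0.156  0.04 ]
```

View pics/c1.png

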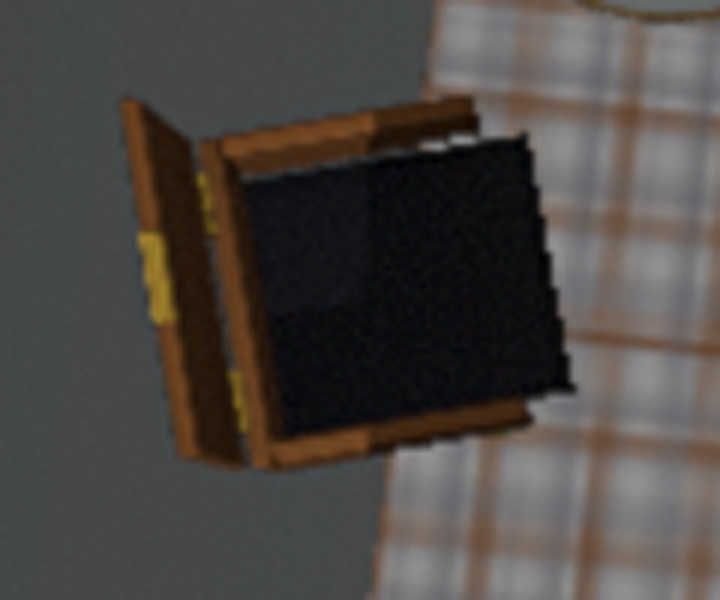

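Run:
```python
from h import *
g=lambda u,v,z:ray("top",(190+(u+.5)/6-.5,190+(v+.5)/6-.5),z)[:2]
A=g(525,135,0);B=g(572,388,0);C=g(203,142,.056);D=g(252,468,.056);E_=g(470,98,.056);F=g(530,425,.056)
print(A,B,C,D,E_,F)
obj=np.array([[-.072,-.05],[-.072,.05],[.05,-.06],[.05,.06]])
# case x toward back (world +y-ish), y = 90deg ccw -> world -x-ish ; C at far x => case y=-.06
W=np.array([A,B,C,D])
oc=obj.mean(0);wc=W.mean(0);a=obj-oc;b=W-wc
th=np.arctan2((a[:,0]*b[:,1]-a[:,1]*b[:,0]).sum(),(a*b).sum())
R=np.array([[np.cos(th),-np.sin(th)],[np.sin(th),np.cos(th)]]);o=wc-R@oc
print("theta",th,np.degrees(th),"origin",o,"res",(W-(obj@R.T+o)).round(4).tolist())
for p in [E_,F]: print((R.T@(p-o)).round(4))
for t in [(.4662,-.14),(.5883,-.2855),(.6725,-.1108),(.699,.062),(.363,-.03)]: print((R.T@(np.array(t)-o)).round(3))
# cover top edge
for u,v in[(125,100),(185,458)]:
  print((R.T@(g(u,v,.156)-o)).round(4))
from itertools import product
for yaw in (th,th+np.pi/2,th-np.pi/2,th+np.pi):
  for cx in(-.2,-.05,.05): 
    p=R@[cx,0]+o; print(round(yaw,2),cx,p.round(3),inverse_kinematics([*p,.025],quat(yaw)))
```

```text
[0.59458984 0.11533489] [0.49954494 0.09451442] [0.58038643 0.22734535] [0.46401883 0.20494526] [0.59928987 0.13237679] [0.48209657 0.10681777]
theta 1.7817540449443134 102.08698690567195 origin [0.53233165 0.17129112] res [[-0.0017, 0.004], [0.001, 0.0041], [-0.0001, -0.0054], [0.0008, -0.0027]]
[-0.0521 -0.0573]
[-0.0525  0.0626]
[-0.291  0.13 ]
[-0.458  0.041]
[-0.305 -0.078]
[-0.142 -0.14 ]
[-0.161  0.208]
[ 0.0553 -0.0601]
[0.0556 0.0594]
1.78 -0.2 [ 0.574 -0.024] [-1.31454847e-01  2.40142421e-01  1.73459026e+00 -4.44089210e-16
  1.16685997e+00 -1.91320889e+00]
1.78 -0.05 [0.543 0.122] [ 1.29641125e-01  1.94879212e-01  1.78730755e+00 -4.44089210e-16
  1.15940589e+00 -1.65211292e+00]
1.78 0.05 [0.522 0.22 ] [ 3.08739430e-01  2.19640205e-01  1.75865401e+00 -4.44089210e-16
  1.16329844e+00 -1.47301462e+00]
3.35 -0.2 [ 0.574 -0.024] None
3.35 -0.05 [0.543 0.122] None
3.35 0.05 [0.522 0.22 ] None
0.21 -0.2 [ 0.574 -0.024] [-1.31454847e-01  2.40142421e-01  1.73459026e+00 -4.44089210e-16
  1.16685997e+00 -3.42412566e-01]
0.21 -0.05 [0.543 0.122] [ 1.29641125e-01  1.94879212e-01  1.78730755e+00 -4.44089210e-16
  1.15940589e+00 -8.13165928e-02]
0.21 0.05 [0.522 0.22 ] [ 3.08739430e-01  2.19640205e-01  1.75865401e+00 -4.44089210e-16
  1.16329844e+00  9.77817117e-02]
4.92 -0.2 [ 0.574 -0.024] [-1.31454847e-01  2.40142421e-01  1.73459026e+00 -4.44089210e-16
  1.16685997e+00  1.22838376e+00]
4.92 -0.05 [0.543 0.122] [ 1.29641125e-01  1.94879212e-01  1.78730755e+00 -4.44089210e-16
  1.15940589e+00  1.48947973e+00]
4.92 0.05 [0.522 0.22 ] [ 3.08739430e-01  2.19640205e-01  1.75865401e+00 -4.44089210e-16
  1.16329844e+00  1.66857804e+00]
```

```bash
cat >> h.py <<'E'
th=1.7818; RC=np.array([[np.cos(th),-np.sin(th)],[np.sin(th),np.cos(th)]]); OC=np.array([.5323,.1713])
def w(c): return RC@np.array(c)+OC
def c_(p): return RC.T@(np.array(p)[:2]-OC)
def pq(d,tilt=.18,s=1):
    from scipy.spatial.transform import Rotation as S
    z=np.array([*(np.sin(tilt)*d),-np.cos(tilt)]); x=s*np.array([*(np.cos(tilt)*d),np.sin(tilt)])
    q=S.from_matrix(np.c_[x,np.cross(z,x),z]).as_quat(); return np.array([q[3],q[0],q[1],q[2]])
def test(tin,goal,push=.025):
    tin=np.array(tin); d=np.array(goal)-tin; d/=np.linalg.norm(d)
    q=pq(d); s=tin-.085*d
    r.movep([*s,.10],q); r.move_l([*s,.014],.15); 
    r.move_l([*(tin-.055*d),.014],.1); b=read_contact_force(); F=[]
    for k in np.arange(-.051,-.042+push+.001,.004):
        r.move_l([*(tin+k*d),.014],.05); f=read_contact_force()-b; F.append((round(k*1e3),round(float(f[:2]@d),2)))
    r.move_l([*(tin+(k-.045)*d),.014],.15); r.move_l([*(tin+(k-.045)*d),.10],.25)
    print("base",b.round(2),F,read_time_s())
E
python3 - <<'E'
from h import *
r.command_gripper(.035)
test((.4662,-.14),w((-.13,0)))
E
```

```text
base [-0.11  0.38 -0.09] [(-51, -0.45), (-47, -0.25), (-43, -0.56), (-39, -2.88), (-35, -3.88), (-31, -3.75), (-27, -3.31), (-23, -3.83), (-19, -3.79)] 7.1167
```

The push force on the near tin is a steady 3.8 N, about six times what an empty would give, so this is the full tin. I'll locate it again before pushing.

Run:
```python
from h import *
p=read_tool_pos();R=rot();iw=cams.snapshot("wrist");it=cams.snapshot("top")
for t in tins(it): P=ray("top",t[4][0],.044); print("top",P.round(4),c_(P).round(4))
for t in tins(iw): P=ray("wrist",t[4][0],.044,(p,R)); print("wrist",np.round(t[:4]),P.round(4),c_(P).round(4))
d=w((-.13,0))-np.array([.4662,-.14]);d/=np.linalg.norm(d);e=np.array([.4662,-.14])+.024*d;print("exp",e,c_(e))
cv2.imwrite("pics/m1.png",np.hstack([cv2.resize(iw,(400,300)),cv2.resize(it,(400,300))])[:,:,::-1])
```

```text
top [ 0.4765 -0.1203  0.044 ] [-0.2734  0.1156]
top [ 0.5883 -0.2855  0.044 ] [-0.4584  0.0409]
top [ 0.6725 -0.1107  0.044 ] [-0.3051 -0.078 ]
wrist [529. 298.  30.  75.] [ 0.5464 -0.2606  0.044 ] [-0.4253  0.0767]
wrist [602. 302.  77.  97.] [ 0.587 -0.284  0.044] [-0.4567  0.0419]
wrist [319. 133. 106. 108.] [ 0.476  -0.1191  0.044 ] [-0.2721  0.1159]
wrist [576.  26.  97.  51.] [ 0.6283 -0.128   0.044 ] [-0.3128 -0.0312]
exp [ 0.47704788 -0.11859151] [-0.27188998  0.11474198]
```

View pics/m1.png

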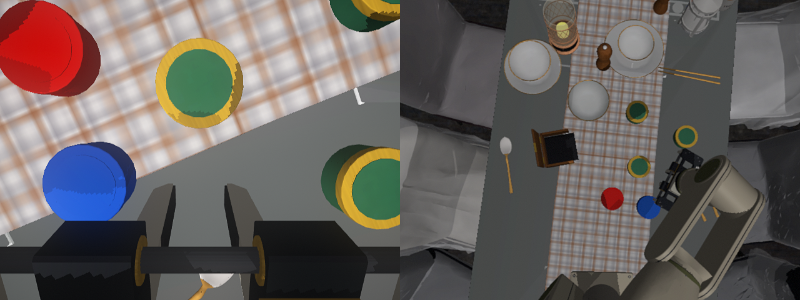

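The wrist view shows the tin upright at (319,133), and the two views agree to about 1 mm. Next I'll push it in front of the case and re-measure both there.

Run:
```python
from h import *
tin=np.array([.4763,-.1198]);g=w((-.15,0));d=g-tin;d/=np.linalg.norm(d);q=pq(d)
s=tin-.075*d
r.movep([*s,.05],q); r.move_l([*s,.014],.15); b=read_contact_force()
r.move_l([*(tin-.048*d),.014],.1); r.move_l([*(g-.042*d),.014],.06)
print("F",(read_contact_force()-b).round(2))
r.move_l([*(g-.09*d),.014],.15)
r.move_l([*(g-.09*d),.12],.25)
dx=RC[:,0]; r.movep([*w((-.25,0)),.12],pq(dx))
r.wait(.2)
p=read_tool_pos();R=rot();iw=cams.snapshot("wrist")
for t in tins(iw): P=ray("wrist",t[4][0],.044,(p,R)); print("wrist",np.round(t[:4]),P.round(4),c_(P).round(4))
np.savez("w2.npz",p=p,R=R,i=iw); cv2.imwrite("pics/w2.png",iw[:,:,::-1]); print(read_time_s())
```

```text
F [-4.51 -6.26  2.26]
wrist [445. 336.  70.  36.] [ 0.6711 -0.0966  0.044 ] [-0.291  -0.0797]
wrist [319. 116.  98. 101.] [0.5618 0.0239 0.044 ] [-0.1504  0.002 ]
13.4333
```

View pics/w2.png

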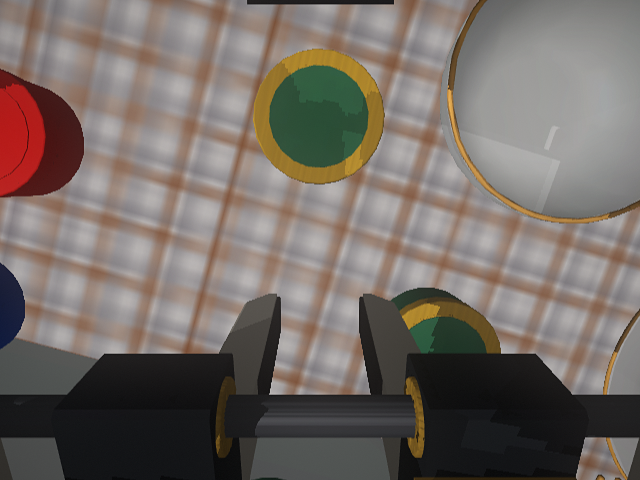

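The wrist view shows the tin centred at (319,116). The ramp's front edge is level at the top, columns 247–393. I'll take the lateral alignment from that edge and push the tin in.

Run:
```python
from h import *
D=np.load("w2.npz");po=(D["p"],D["R"])
a=c_(ray("wrist",(247,4),0,po));b_=c_(ray("wrist",(393,4),0,po)); print(a,b_)
y0=float(np.clip((a[1]+b_[1])/2,-.006,.006)); print("y0",y0)
q=pq(RC[:,0]); L=lambda x,z=.014:[*w((x,y0)),z]
r.move_l(L(-.235),.25,q); b=read_contact_force()
r.move_l(L(-.195),.12)
for x in(-.14,-.10,-.075): 
    r.move_l(L(x),.06); print(x,(RC.T@(read_contact_force()-b)[:2]).round(2),(read_contact_force()-b)[2].round(2))
# retreat a little, look
r.move_l(L(-.13),.15); r.move_l(L(-.13,.10),.25)
r.wait(.15);p=read_tool_pos();R=rot();iw=cams.snapshot("wrist");it=cams.snapshot("top")
for n,i,ps in(("wrist",iw,(p,R)),("top",it,None)):
    for t in tins(i): P=ray(n,t[4][0],.048,ps); print(n,np.round(t[:4]),c_(P).round(4))
cv2.imwrite("pics/m3.png",np.hstack([cv2.resize(iw,(480,360)),cv2.resize(it[190:290,190:310],(320,360))])[:,:,::-1]);print(read_time_s())
```

```text
[-0.06807363  0.05081982] [-0.06822859 -0.04922415]
y0 0.0007978367176089095
-0.14 [-5.01  1.05] -0.42
-0.1 [-5.46  1.36] 0.4
-0.075 [-5.75  0.74] 4.92
wrist [326. 114. 109. 111.] [-0.0328  0.0002]
top [265. 234.  26.  26.] [-0.034 -0.   ]
top [459. 218.  26.  26.] [-0.4568  0.0416]
18.2
```

View pics/m3.png

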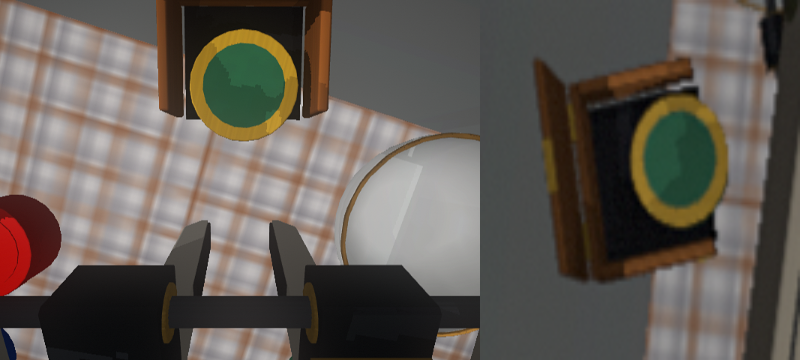

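The tin is on the floor pad and centred to under 1 mm. Now the final push to the back wall.

Run:
```python
from h import *
y0=.0008; L=lambda x,z=.014:[*w((x,y0)),z]
r.move_l(L(-.13),.25); r.move_l(L(-.085),.12); b=read_contact_force()
s=r.move_l(L(-.015),.04,stop_force=16)
f=read_contact_force()-b
print(s,c_(read_tool_pos()),read_tool_pos()[2],(RC.T@f[:2]).round(2),f[2].round(2))
x=c_(read_tool_pos())[0]
r.move_l(L(x-.06),.12); r.move_l(L(x-.06,.10),.25)
r.wait(.15);p=read_tool_pos();R=rot();iw=cams.snapshot("wrist");it=cams.snapshot("top")
for n,i,ps in(("wrist",iw,(p,R)),("top",it,None)):
    for t in tins(i): P=ray(n,t[4][0],.046,ps); print(n,np.round(t[:4]),c_(P).round(4))
cv2.imwrite("pics/m4.png",np.hstack([cv2.resize(iw,(480,360)),cv2.resize(it[190:290,190:310],(320,360))])[:,:,::-1]);print(read_time_s())
```

```text
True [-0.04200369  0.00055148] 0.0138507645722321 [-4.42  0.75] 0.94
wrist [324. 102. 109. 112.] [0.0012 0.0013]
top [250. 238.  26.  25.] [0.0001 0.0005]
top [459. 218.  26.  26.] [-0.4574  0.0414]
21.7167
```

View pics/m4.png

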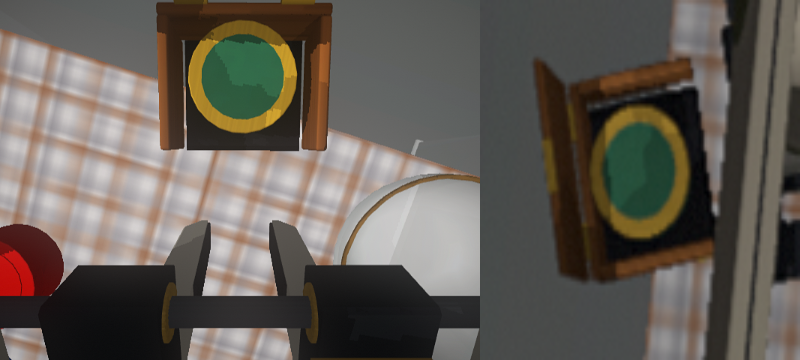

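The tin looks seated. I'll check with one more firm nudge, which should stop at the same place, and then fold the cover from behind along its arc.

```bash
cat > cov.py <<'E'
from h import *
y0=.0008; L=lambda x,z=.014:[*w((x,y0)),z]
r.move_l(L(-.09),.25); r.move_l(L(-.05),.15); b=read_contact_force()
s=r.move_l(L(-.03),.03,stop_force=20); f=read_contact_force()-b; x=c_(read_tool_pos())[0]
print(s,x,(RC.T@f[:2]).round(2))
r.move_l(L(x-.05),.15); r.move_l(L(x-.05,.10),.3)
if not s: raise SystemExit("no wall")
q=pq(RC[:,0],0.)
r.command_gripper(0.)
r.move_l(L(-.10,.23),.3,q); r.move_l(L(.115,.23),.3); r.move_l(L(.115,.141),.2)
b=read_contact_force()
for ph in np.radians(np.arange(95,-1,-9.5)):
    rho=.085; off=.008+.0075*np.sin(ph)
    X=.052-rho*np.cos(ph)+off*np.sin(ph); Z=.056+rho*np.sin(ph)+off*np.cos(ph)
    r.move_l(L(X,Z),.09)
    print(round(np.degrees(ph)),(read_contact_force()-b).round(1))
s=r.move_l(L(-.033,.058),.03,stop_force=8); print(s,read_tool_pos(),(read_contact_force()-b).round(1))
r.move_l(L(-.033,.20),.25); r.move_l(L(-.20,.22),.3); r.wait(.2)
p=read_tool_pos();R=rot();iw=cams.snapshot("wrist");it=cams.snapshot("top");sc=cams.snapshot("scene")
for t in tins(it): print(c_(ray("top",t[4][0],.044)).round(4))
cv2.imwrite("pics/m5.png",np.hstack([cv2.resize(sc[180:340,200:420],(440,320)),cv2.resize(it[130:290,190:370],(360,320))])[:,:,::-1]);print(read_time_s())
E
python3 cov.py
```

```text
True -0.041973906429024835 [-5.08 -0.08]
95 [-0.5  0.9  0.4]
86 [-0.8  1.  -0.5]
76 [ 0.4  1.  -0.7]
66 [-0.5 -0.1  0.3]
57 [-0.7  0.2 -0.4]
48 [-0.   1.2 -0.4]
38 [-0.4  0.8 -0.2]
29 [0.2 1.7 0.3]
19 [ 0.5  1.2 -0.6]
10 [-0.1  0.8 -0.6]
0 [2.9 1.6 3.1]
True [0.5394769  0.13898725 0.06408341] [-5.2 -0.4 11.8]
[-0.4585  0.0408]
32.5
```

View pics/m5.png

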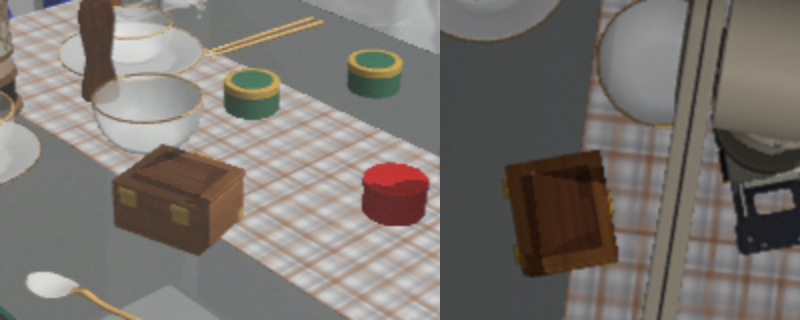

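The pictures show the cover flat on the case, with the last press stopping at z = 64 mm. Both empties stand upright on the table, and the bowl and spoon haven't moved.

```bash
python3 -c "
from cell import *
print(r.job_done(),read_time_s())"
```

```text
the job is handed in; nothing more can be done
the job is handed in; nothing more can be done
```

The full tin is in the case against its back wall with the cover shut, and I handed the job in at about 33 s; no verdict came back, and I pushed only that tin, so the empties went untested.

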